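Pump a mortar specimen out of its mould and weigh it

TASK

Pump the hand lever of the specimen ejector until its ram has pushed the mortar cylinder at least half its length out of the mould. Then lift the cylinder out and set it gently down upright on the balance, wholly on the pan, leaving the lever up and the beaker, spare mould and brush undisturbed.

Things in the scene. Friction and masses are not known exactly. Their poses are not given: they have to be found in the camera images.
- ejector: Bench specimen ejector, fixed: grey base plate 190 x 170 x 12 mm, on it a grey block 140 x 140 mm, top 115 mm above the bench; on its centre a fixed upright open steel mould tube, outer diameter 58, bore 43, 94 mm tall. The pump lever sticks out towards the ejector's -y. Origin: centre of its underside, below the mould's axis; z up.
- mould_rim (a point): Centre of the mould's top rim, on the mould's axis, 209 mm above the bench; axes parallel to the ejector's.
- ram_top (a point): Centre of the ram's flat top (38 mm across), which pushes the specimen up from below inside the mould. Starts 115 to 127 mm above the bench; the specimen is half out at 169; top stop at 187, where more strokes do nothing. It ratchets: each down-stroke raises it and it stays. A full stroke gives about 16 mm (13 to 18), so 3 or 4 are needed; short strokes give less.
- pump_lever (a joint): Lever angle, rad: 0 raised (at rest, 26 degrees above level), grows to 0.75 fully down (17 degrees below level). A spring brings it back up in about half a second when let go. Pressing it at the grip takes 5 N at the top to 14 N at the bottom, a little more when fast. It raises the ram 24 mm per rad, caught in steps of 4 mm.
- lever_pivot (a point): Pivot of the lever, 88 mm from the mould's axis towards the ejector's -y and 110 mm above the bench. The pivot axis is level, along the ejector's x.
- lever_grip (a point): Centre of the lever's black round cross-bar grip, 24 mm in diameter, 110 mm long, parallel to the ejector's x axis, carried at its middle by a round steel rod 16 mm thick (a T). 220 mm from the pivot: 206 mm above the bench raised, 45 mm fully down. Press it down from above with closed fingers, or pinch it. The frame turns with the lever.
- specimen: Hard grey mortar cylinder, 40 mm in diameter, 80 mm tall, about 0.22 kg, upright in the mould on the ram; at the start its top is 2 to 14 mm below the mould's rim. Origin: centre of its underside, z along its axis.
- balance: White electronic balance fixed to the bench, 210 (x) x 170 (y) x 50 mm, with a round steel weighing pan. Origin: centre of its underside.
- pan (a point): Centre of the top face of the balance's round flat steel pan, 130 mm in diameter, 66 mm above the bench.
- beaker: Glass beaker, 76 mm across, 95 mm tall, standing on the bench; leave alone. Origin: centre of its underside.
- spare_mould: Empty steel mould tube, 58 mm across, 94 mm tall, standing on the bench; leave alone. Origin: centre of its underside.
- brush: Small brush lying on the bench; leave alone. Origin: under its middle.
Not all that is in view belongs to the job. What is shaped like the specimen but green or yellow is not meant.

How it is judged:
By the outcome, as a careful person would: the job done as asked, in the order asked, and still so for the second after the job is handed in, with the robot touching nothing.
It also fails if it takes over 59 s, if anything falls off the work surface, if the arm or the gripper's body presses on something with over 40 N, if the wrist force passes 120 N, or if a joint passes its speed limit or range.

ROBOT

A 6-joint arm with a two-finger parallel gripper is mounted at the origin on the work surface. World frame = base frame: x ahead of the robot, y to its left, z up, the work surface at z = 0. Lengths are in mm, angles in degrees, forces in N, time in s.
With the tool pointing down it reaches from about 350 to 850 mm from the base axis. Payload 8.1 kg.
Tool frame: the origin (TCP) lies at the very end of the fingers, on their centre line; the grasp point (between the pads) lies 19 mm behind it; z points along the fingers, y is the line along which they close (so a half turn about z gives the same grasp; the last joint's range is limited). The gripper opens to 85 mm and grips with 20 to 120 N. Pads are 22 mm wide; open, the fingers measure 114 mm over their backs; the gripper's body (76 mm by 85 mm) begins 54 mm behind the grasp point. The pads swing forward as they close: fully open they stand 13 mm farther back than shut.
Start: joints at [-78.747, 7.471, 85.268, -0, 87.261, -4.893], TCP at [166.871, -576.333, 231.292] pointing down, gripper open.
Joint ranges: [-169.43, 169.43], [-51.17, 129.36], [1.28, 143.12], [-76.62, 256.62], [0, 156.53], [-152.29, 152.29]. Speed limits (degrees/s): [136.94, 136.94, 159.86, 180, 180, 180].

INTERFACE

Orientations are given as [roll, pitch, yaw] about the fixed x, y, z axes, in that order (R = Rz(yaw) Ry(pitch) Rx(roll)).
In Python, from bench import sense, eyes, job, models gives the robot as it stands. The module is installed in compiled form; this text tells all that it offers.
- The arm moves only by the tool apply_moves, never from a script. Its argument "rows" is a list of rows, each a list of 6 numbers: the shift along the tool's x, y, z in mm, then the turn, a rotation vector about the tool's x, y, z in rad. In form: [[dx, dy, dz, rx, ry, rz], ...]. A call has exactly 5 rows; each row shifts and turns the commanded pose from where the row before left it, along the tool's axes as they then stand; what a row does not reach is not made up. A row lasts 1/8 s, in which the tool goes at most 62.5 mm and 10.7 degrees, less where a joint would pass 70% of its speed; a pose out of reach is approached as far as the arm can. A call is refused whole if a number of a shift passes 62.5 or a number of a turn 0.188, either way. A call with a gripper value outside its range is refused whole. "fingers" is the finger opening in mm, from 0 to 85.4, set as the call begins (left out, the last holds). The fingers move at their own pace and stop on an object; "grip_force" is the grip in N (left out, the last holds). Time passes only in rows, so rows that do not move let the fingers close, or fill a call up. It gives the time, the measured TCP pose, the force, the opening and the grip force at its end, in the units of the state.
- sense(): the state, without advancing time (a new reading comes with each control period).
- eyes.snapshot(name): name is "scene" or "top" or "wrist"; returns (picture, depth): 384x512x3 uint8, red, green, blue; 384x512 float32, mm along the optical axis (not along the pixel's ray), 0 where there is no reading.
- eyes.get_calibration(name): a dict with "intrinsics" (3x3 intrinsics, pixels), "D" ([k1, k2, p1, p2, k3] as OpenCV has them; the pictures are not rectified), "R" (3x3) and "t" (3): a world point X has camera coordinates R X + t; the wrist camera has in their place "mount" (4x4, takes a point from camera to tool coordinates, whose origin is the TCP and whose axes are the flange's). Camera axes: x right, y down, z forward; pixel columns grow to the right and rows downward; lengths in mm; the calibration is good to about 2 mm. A picture is of the moment at which its call begins: read the wrist's pose just before it. get_calibration takes no time and is no camera call.
- job.hand_in(): hands the job in; it is judged then, once.
Trained networks look in the newest picture that a camera, given by its name, has taken for a name from the list of things; names that differ only in an ending like _2 or _b are one class to them, and where a whole thing is asked for, a point or a joint stands for the part that bears it (a point fixed in the world has none). Each returns a list of dicts, best first, with "confidence" (0 to 1); they miss things now and then, are a little off and sometimes report something else, mostly with a low value. They report only what shows in the picture. A call takes as long as a camera call. They do not tell look-alikes from the thing itself.
- models.boxes_of(name, camera): "xyz" ([x, y, z] in mm, in world coordinates, good to about 4 mm: the middle of the surface that is visible of it).
- models.cut_out(name, camera): "pixels" (384x512 bool, what is visible of it).
- models.place_of(name, camera): "xyz" ([x, y, z] in mm, in world coordinates, good to about 4 mm: a listed point, or the origin of a listed thing).
The state is a dict: "time": time; "joint_pos": joint angles; "qd": joint speeds; "joint_efforts": joint torques, N m; "tool_pos": TCP position; "tcp_rot": TCP orientation; "ft_force": force on the tool from outside, world axes, zero at the start; "wrist_torque": the same for the moment, N m; "finger_gap": finger opening in mm; "grip_force": force on a finger pad.
Only numpy, scipy, OpenCV 4.12 (cv2) and the standard library are available. Lean on these libraries where they do the work, as an engineer would, in place of code of your own. Each camera call takes 0.05 s, during which the arm holds its last target. There are 200 camera calls.

## Working session

There is one attempt and no reset: what is moved stays moved. The work goes in short steps, Python scripts to look and compute and a tool call to move; the robot and the scene stay as the last step left them, time stands still between calls to the robot, and variables do not carry over. Pictures are saved under pics/ and viewed, at most 10 in all, crops included, and the job is handed in when it is done.

Besides the shell and the picture viewer there is one more tool, called after "Request:" by a JSON object that holds its "method" and its "body", one argument or row to a line. apply_moves: Moves the arm, as the interface text tells. Its arguments: {"type":"object","properties":{"rows":{"type":"array"},"fingers":{"type":"number"},"grip_force":{"type":"number"}},"required":["rows"]}

```bash
mkdir -p pics; python3 - <<'E'
from bench import sense, eyes, job, models
import cv2,numpy as np
s=sense();print(s['time'],s['tool_pos'],s['tcp_rot'],s['finger_gap'],s['ft_force'])
ims=[]
for c in ['scene','top']:
    p,d=eyes.snapshot(c);ims.append(p)
    cv2.imwrite(f'pics/{c}0.png',p[:,:,::-1])
    for n in ['ejector','mould_rim','lever_grip','lever_pivot','specimen','pan','balance','beaker','spare_mould','brush','ram_top']:
        print(c,n,[(np.round(r['xyz']).tolist(),round(r['confidence'],2)) for r in models.place_of(n,c)][:3])
print(sense()['time'])
E
```

```text
0.0 [ 166.75168476 -575.77574402  230.21857292] [-1.79892047e+02 -8.95315851e-03  1.61449499e+01] 85.59731582059077 [-0.67951368  0.25829009 -0.15445384]
scene ejector [([534.0, 57.0, -1.0], 0.78)]
scene mould_rim [([535.0, 54.0, 210.0], 0.67)]
scene lever_grip [([502.0, -225.0, 207.0], 0.91)]
scene lever_pivot [([529.0, -34.0, 110.0], 0.57)]
scene specimen [([700.0, 135.0, 0.0], 0.79), ([370.0, 24.0, -1.0], 0.69)]
scene pan [([478.0, 375.0, 66.0], 0.85), ([533.0, 54.0, -3.0], 0.35)]
scene balance [([451.0, 371.0, -1.0], 0.65)]
scene beaker [([759.0, -22.0, -2.0], 0.8)]
scene spare_mould [([706.0, 267.0, -0.0], 0.95)]
scene brush [([621.0, -387.0, -2.0], 0.72)]
scene ram_top [([526.0, -35.0, 108.0], 0.42)]
top ejector [([542.0, 54.0, -2.0], 0.59)]
top mould_rim [([537.0, 56.0, 212.0], 0.83), ([757.0, -18.0, 3.0], 0.39)]
top lever_grip [([501.0, -228.0, 205.0], 0.61), ([538.0, 53.0, 126.0], 0.32)]
top lever_pivot [([530.0, -28.0, 106.0], 0.62)]
top specimen [([539.0, 54.0, 122.0], 0.83), ([372.0, 20.0, -3.0], 0.63), ([705.0, 134.0, -1.0], 0.61)]
top pan [([478.0, 372.0, 65.0], 0.84), ([540.0, 53.0, -3.0], 0.28)]
top balance [([452.0, 368.0, -0.0], 0.59), ([526.0, -30.0, 107.0], 0.5)]
top beaker [([759.0, -13.0, 3.0], 0.63)]
top spare_mould [([527.0, -27.0, 107.0], 0.7), ([706.0, 265.0, -1.0], 0.55)]
top brush [([616.0, -382.0, -3.0], 0.71)]
top ram_top []
1.2
```

View pics/scene0.png

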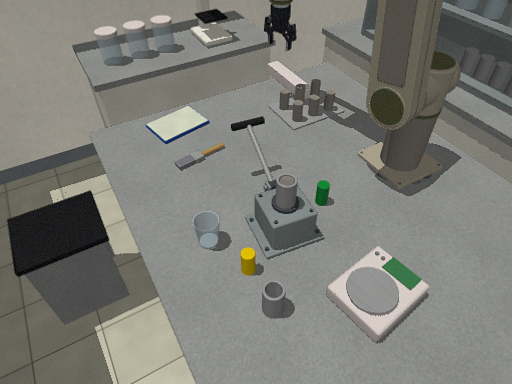

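View pics/top0.png

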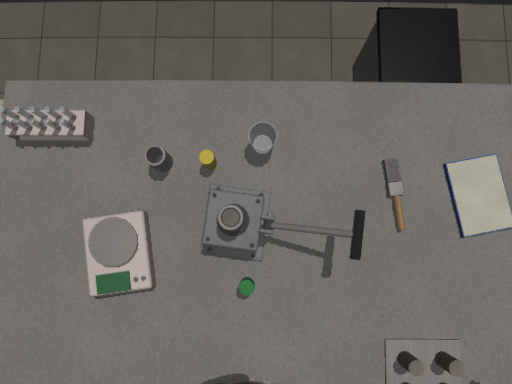

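The thing wanted is the grey cylinder in the mould at top (231,218), scene (287,188). Possible look-alikes are green at top (247,288), yellow (207,157), the spare mould (156,155), and the grey cylinders in the racks (410,363) and (40,122). I choose the one in the mould and will check it with a crop.

```bash
cat > h.py <<'E'
import numpy as np
from scipy.spatial.transform import Rotation as R
from bench import sense, eyes, job, models
RIM=np.array([536.,55,209]); YAW=-7.3
def rows(wps, start=None):
    """wps: list of (x,y,z,yaw,n); prints rows from the measured pose"""
    s=sense(); p=np.array(s['tool_pos']); r=R.from_euler('xyz',s['tcp_rot'],degrees=True)
    print('t',round(s['time'],2),p.round(1),np.round(s['tcp_rot'],1),'F',np.round(s['ft_force'],1),'gap',round(s['finger_gap'],1))
    for x,y,z,yaw,n in wps:
        g=R.from_euler('xyz',[180,0,yaw],degrees=True); w=(r.inv()*g).as_rotvec()/n
        d=(np.array([x,y,z])-p)/n
        for _ in range(n):
            print([*(r.inv().apply(d).round(1)+0.).tolist(),*(w.round(3)+0.).tolist()]); r=r*R.from_rotvec(w)
        p=np.array([x,y,z])
E
python3 - <<'E'
from h import *
import cv2
i=cv2.imread('pics/top0.png')[165:320,180:390]
cv2.imwrite('pics/crop0.png',cv2.resize(i,None,fx=3,fy=3,interpolation=cv2.INTER_CUBIC))
rows([(501,-227,245,YAW,10)])
E
```

```text
t 1.2 [ 166.9 -576.3  231.3] [-180.    -0.    16.1] F [-0.3  0.3 -0.2] gap 85.2
[41.8, -24.3, -1.4, 0.0, 0.0, 0.041]
[40.8, -26.0, -1.4, 0.0, 0.0, 0.041]
[39.7, -27.6, -1.4, 0.0, 0.0, 0.041]
[38.5, -29.2, -1.4, 0.0, 0.0, 0.041]
[37.3, -30.8, -1.4, 0.0, 0.0, 0.041]
[36.0, -32.3, -1.4, 0.0, 0.0, 0.041]
[34.7, -33.7, -1.4, 0.0, 0.0, 0.041]
[33.3, -35.1, -1.4, 0.0, 0.0, 0.041]
[31.8, -36.4, -1.4, 0.0, 0.0, 0.041]
[30.3, -37.7, -1.4, 0.0, 0.0, 0.041]
```

View pics/crop0.png

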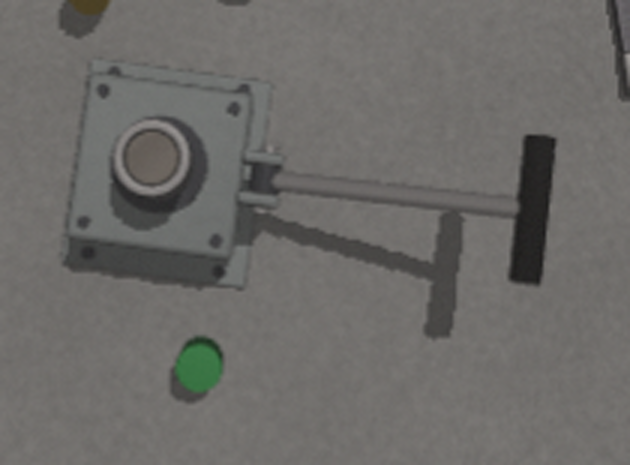

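The crop shows the grey mortar cylinder inside the mould (crop 152,158) and the lever with its black bar (crop 532,210), raised. The choice holds, so I set out to above the grip and close the fingers.

Request:
{"method": "apply_moves", "body": {
  "rows": [
    [42,-24,-1.4,0,0,0.041],
    [41,-26,-1.4,0,0,0.041],
    [40,-27.5,-1.4,0,0,0.041],
    [38.5,-29,-1.4,0,0,0.041],
    [37,-31,-1.4,0,0,0.041]
  ],
  "fingers": 0,
  "grip_force": 40
}}

```text
time: 1.82
tool_pos: [335.4, -400.7, 238.5]
tcp_rot: [180.0, -0.0, 4.3]
ft_force: [-0.4, 0.5, 1.1]
finger_gap: -0.1
grip_force: 0.0
```

Request:
{"method": "apply_moves", "body": {
  "rows": [
    [36,-32,-1.4,0,0,0.041],
    [35,-34,-1.4,0,0,0.041],
    [33,-35,-1.4,0,0,0.041],
    [32,-36.5,-1.4,0,0,0.041],
    [30,-38,-1.4,0,0,0.041]
  ]
}}

```text
time: 2.45
tool_pos: [502.7, -225.6, 245.5]
tcp_rot: [180.0, -0.0, -7.4]
ft_force: [1.5, -0.3, -1.1]
finger_gap: -0.1
grip_force: 0.0
```

```bash
python3 - <<'E'
from h import *
import cv2
p,d=eyes.snapshot('scene');cv2.imwrite('pics/s1.png',cv2.resize(p[80:230,180:360,::-1],None,fx=4,fy=4))
p,d=eyes.snapshot('wrist');cv2.imwrite('pics/w1.png',p[:,:,::-1])
for c in ['scene','wrist']:
    print([(np.round(r['xyz']),r['confidence']) for r in models.place_of('lever_grip',c)][:2])
o=np.array([np.sin(np.radians(YAW)),-np.cos(np.radians(YAW))])
piv=RIM[:2]+88*o
# arc: a from +26 to -17.5 deg
w=[]
for a in [26,20,12,4,-4,-12,-17.5]:
    a_=np.radians(a); xy=piv+220*np.cos(a_)*o; w.append((*xy,110+220*np.sin(a_)+12,YAW,1)); print(a,np.round(w[-1],1))
rows(w)
E
```

```text
[(array([ 501., -228.,  208.]), 0.89)]
[(array([ 502., -226.,  204.]), 0.91)]
26 [ 499.7 -228.4  218.4   -7.3    1. ]
20 [ 498.5 -237.3  197.2   -7.3    1. ]
12 [ 497.5 -245.7  167.7   -7.3    1. ]
4 [ 496.9 -250.   137.3   -7.3    1. ]
-4 [ 496.9 -250.   106.7   -7.3    1. ]
-12 [ 497.5 -245.7   76.3   -7.3    1. ]
-17.5 [ 498.2 -240.4   55.8   -7.3    1. ]
t 2.65 [ 502.  -226.2  245.2] [180.    0.   -7.2] F [-0.8  0.3  0.5] gap -0.2
[-2.0, 2.5, 26.8, 0.0, 0.0, 0.002]
[0.0, 9.0, 21.2, 0.0, 0.0, 0.0]
[0.0, 8.5, 29.5, 0.0, 0.0, 0.0]
[0.0, 4.3, 30.4, 0.0, 0.0, 0.0]
[0.0, 0.0, 30.7, 0.0, 0.0, 0.0]
[0.0, -4.3, 30.4, 0.0, 0.0, 0.0]
[0.0, -5.4, 20.4, 0.0, 0.0, 0.0]
```

View pics/w1.png

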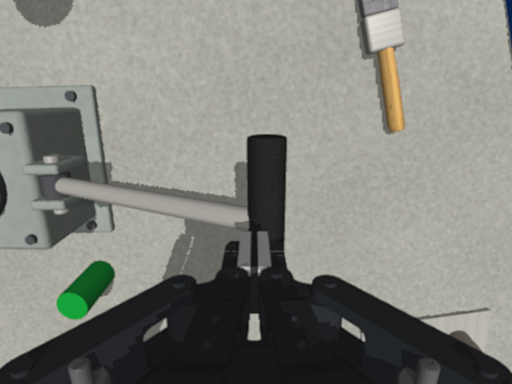

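The closed fingertips (255,240) stand over the middle of the bar (266,200), so I start the first stroke.

Request:
{"method": "apply_moves", "body": {
  "rows": [
    [-1,3,15,0,0,0],
    [0,4,20,0,0,0],
    [0,8,25,0,0,0],
    [0,7,30,0,0,0],
    [0,4,30,0,0,0]
  ]
}}

```text
time: 3.28
tool_pos: [497.2, -256.5, 125.6]
tcp_rot: [179.7, -0.2, -7.5]
ft_force: [-0.5, -6.1, 12.0]
finger_gap: 0.1
grip_force: 5.7
```

Request:
{"method": "apply_moves", "body": {
  "rows": [
    [0,0,28,0,0,0],
    [0,-4,24,0,0,0],
    [0,-5,14,0,0,0],
    [0,0,0,0,0,0],
    [0,0,0,0,0,0]
  ]
}}

```text
time: 3.9
tool_pos: [497.6, -246.2, 59.2]
tcp_rot: [179.9, -0.0, -7.5]
ft_force: [-4.9, -5.3, 10.4]
finger_gap: -0.4
grip_force: 4.7
```

```bash
python3 - <<'E'
from h import *
import cv2
p,d=eyes.snapshot('scene')
for n in ['lever_grip','ram_top','specimen']:
    print(n,[(np.round(r['xyz']).tolist(),round(r['confidence'],2)) for r in models.place_of(n,'scene')][:4])
rows([])
cv2.imwrite('pics/s2.png',cv2.resize(p[80:260,160:360,::-1],None,fx=3,fy=3))
E
```

```text
lever_grip [([499.0, -238.0, 48.0], 0.56)]
ram_top []
specimen [([703.0, 134.0, -2.0], 0.93), ([369.0, 26.0, -1.0], 0.74), ([540.0, 58.0, 139.0], 0.43)]
t 4.1 [ 497.6 -246.2   59.4] [179.9  -0.   -7.5] F [-3.1 -5.6  9.1] gap 0.2
```

View pics/s2.png

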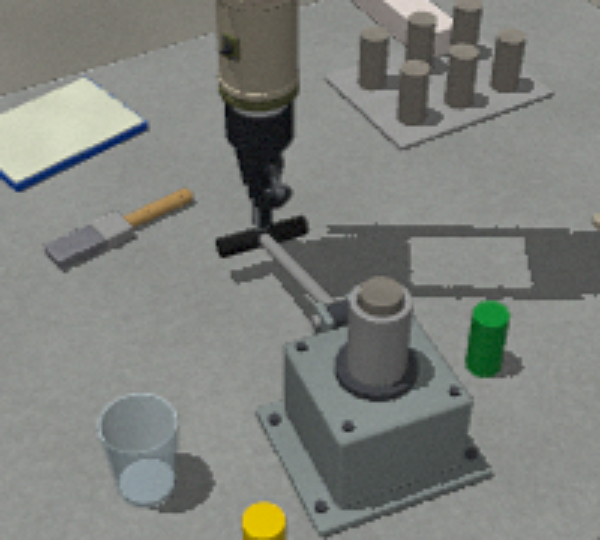

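The lever is fully down with the grip at crop (262,236), and the specimen top has risen out of the rim at crop (380,295). I let it up and repeat.

Request:
{"method": "apply_moves", "body": {
  "rows": [
    [0,0,-35,0,0,0],
    [0,0,-40,0,0,0],
    [0,-6,-40,0,0,0],
    [0,-8,-40,0,0,0],
    [0,-4,-30,0,0,0]
  ]
}}

```text
time: 4.72
tool_pos: [500.1, -226.5, 244.4]
tcp_rot: [-180.0, 0.0, -7.4]
ft_force: [0.2, 0.0, -0.1]
finger_gap: 0.2
grip_force: 0.0
```

Request:
{"method": "apply_moves", "body": {
  "rows": [
    [0,2,15,0,0,0],
    [0,3,20,0,0,0],
    [0,7,25,0,0,0],
    [0,6,30,0,0,0],
    [0,4,30,0,0,0]
  ]
}}

```text
time: 5.35
tool_pos: [497.9, -250.4, 123.1]
tcp_rot: [179.8, -0.1, -7.4]
ft_force: [3.9, -3.2, 10.4]
finger_gap: -0.1
grip_force: 5.6
```

Request:
{"method": "apply_moves", "body": {
  "rows": [
    [0,0,28,0,0,0],
    [0,-3,24,0,0,0],
    [0,-4,14,0,0,0],
    [0,0,0,0,0,0],
    [0,0,0,0,0,0]
  ]
}}

```text
time: 5.98
tool_pos: [498.1, -242.9, 57.2]
tcp_rot: [179.8, -0.0, -7.4]
ft_force: [0.4, -8.4, 8.9]
finger_gap: 0.2
grip_force: 4.6
```

Request:
{"method": "apply_moves", "body": {
  "rows": [
    [0,0,-35,0,0,0],
    [0,0,-40,0,0,0],
    [0,-4,-40,0,0,0],
    [0,-7,-40,0,0,0],
    [0,-4,-30,0,0,0]
  ]
}}

```text
time: 6.6
tool_pos: [499.6, -225.8, 241.4]
tcp_rot: [-179.9, 0.2, -7.4]
ft_force: [0.7, -0.1, 0.2]
finger_gap: -0.1
grip_force: 0.0
```

```bash
python3 - <<'E'
from h import *
p,d=eyes.snapshot('scene')
for n in ['lever_grip','specimen']:
    print(n,[(np.round(r['xyz']).tolist(),round(r['confidence'],2)) for r in models.place_of(n,'scene')][:4])
rows([])
E
```

```text
lever_grip [([501.0, -228.0, 209.0], 0.68)]
specimen [([540.0, 57.0, 156.0], 0.79), ([702.0, 132.0, -4.0], 0.72), ([370.0, 27.0, 1.0], 0.62)]
t 6.75 [ 500.5 -226.2  242. ] [-180.     0.    -7.4] F [-0.3  0.  -0.2] gap 0.0
```

Request:
{"method": "apply_moves", "body": {
  "rows": [
    [0,2,14,0,0,0],
    [0,3,19,0,0,0],
    [0,7,25,0,0,0],
    [0,6,30,0,0,0],
    [0,4,30,0,0,0]
  ]
}}

```text
time: 7.38
tool_pos: [498.1, -250.1, 124.2]
tcp_rot: [179.8, -0.1, -7.4]
ft_force: [2.6, -3.4, 10.8]
finger_gap: -0.0
grip_force: 5.6
```

Request:
{"method": "apply_moves", "body": {
  "rows": [
    [0,0,28,0,0,0],
    [0,-3,24,0,0,0],
    [0,-4,14,0,0,0],
    [0,0,0,0,0,0],
    [0,0,0,0,0,0]
  ]
}}

```text
time: 8.0
tool_pos: [498.4, -242.4, 58.3]
tcp_rot: [179.9, -0.0, -7.4]
ft_force: [-0.8, -6.9, 9.1]
finger_gap: 0.1
grip_force: 4.6
```

Request:
{"method": "apply_moves", "body": {
  "rows": [
    [0,0,-35,0,0,0],
    [0,0,-40,0,0,0],
    [0,-4,-40,0,0,0],
    [0,-7,-40,0,0,0],
    [0,-4,-30,0,0,0]
  ]
}}

```text
time: 8.62
tool_pos: [500.1, -225.5, 242.9]
tcp_rot: [-179.9, 0.1, -7.4]
ft_force: [0.4, -0.4, 1.0]
finger_gap: -0.2
grip_force: 0.0
```

Request:
{"method": "apply_moves", "body": {
  "rows": [
    [0,2,15,0,0,0],
    [0,3,20,0,0,0],
    [0,7,25,0,0,0],
    [0,6,30,0,0,0],
    [0,4,30,0,0,0]
  ]
}}

```text
time: 9.25
tool_pos: [497.8, -249.8, 122.4]
tcp_rot: [179.8, -0.1, -7.4]
ft_force: [3.6, -2.4, 11.9]
finger_gap: -0.2
grip_force: 5.6
```

Request:
{"method": "apply_moves", "body": {
  "rows": [
    [0,0,28,0,0,0],
    [0,-3,24,0,0,0],
    [0,-4,13,0,0,0],
    [0,0,0,0,0,0],
    [0,0,0,0,0,0]
  ]
}}

```text
time: 9.88
tool_pos: [497.7, -241.4, 56.9]
tcp_rot: [180.0, 0.1, -7.4]
ft_force: [1.4, -5.0, 6.3]
finger_gap: -0.1
grip_force: 3.2
```

Request:
{"method": "apply_moves", "body": {
  "rows": [
    [0,0,-35,0,0,0],
    [0,0,-40,0,0,0],
    [0,-4,-40,0,0,0],
    [0,-7,-40,0,0,0],
    [0,-4,-40,0,0,0]
  ]
}}

```text
time: 10.5
tool_pos: [499.2, -225.0, 250.9]
tcp_rot: [-179.9, 0.3, -7.4]
ft_force: [0.3, -1.6, -0.4]
finger_gap: 0.3
grip_force: 0.0
```

```bash
python3 - <<'E'
from h import *
import cv2
for c in ['scene','top']:
    p,d=eyes.snapshot(c)
    for n in ['lever_grip','specimen','mould_rim']:
        print(n,[(np.round(r['xyz']).tolist(),round(r['confidence'],2)) for r in models.place_of(n,c)][:4])
    if c=='scene':cv2.imwrite('pics/s3.png',cv2.resize(p[80:260,160:360,::-1],None,fx=3,fy=3))
    else:
        # top face of specimen from depth: points near axis
        k=eyes.get_calibration(c);v,u=np.nonzero(d>0)
        q=cv2.undistortPoints(np.c_[u,v].astype(np.float64)[:,None],k['intrinsics'],np.array(k['D']))[:,0]
        z=d[v,u]; X=(np.c_[q*z[:,None],z]-k['t'])@k['R']
        m=(np.hypot(*(X[:,:2]-RIM[:2]).T)<45)&(X[:,2]>222)&(X[:,2]<300)
        print(m.sum(),np.median(X[m],0),X[m].min(0),X[m].max(0))
rows([(533,58,330,YAW,8)])
E
```

```text
lever_grip [([497.0, -227.0, 208.0], 0.78)]
specimen [([538.0, 58.0, 191.0], 0.93), ([370.0, 25.0, 3.0], 0.79), ([702.0, 132.0, -2.0], 0.68)]
mould_rim [([535.0, 53.0, 210.0], 0.59)]
lever_grip [([498.0, -228.0, 208.0], 0.9)]
specimen [([704.0, 135.0, -2.0], 0.84), ([541.0, 50.0, 187.0], 0.69), ([372.0, 24.0, -1.0], 0.59)]
mould_rim [([536.0, 58.0, 212.0], 0.73)]
301 [534.70527552  54.00011857 266.94548663] [516.23186936  35.42929783 222.62289041] [555.71967627  73.13989129 271.19228199]
t 10.9 [ 499.6 -225.4  251.2] [-179.9    0.2   -7.4] F [-0.1  0.6  0.2] gap 0.1
[-0.4, -35.7, -9.8, 0.0, 0.001, 0.0]
[-0.4, -35.7, -9.8, 0.0, 0.001, 0.0]
[-0.4, -35.7, -9.8, 0.0, 0.001, 0.0]
[-0.4, -35.7, -9.8, 0.0, 0.001, 0.0]
[-0.4, -35.7, -9.8, 0.0, 0.001, 0.0]
[-0.4, -35.7, -9.8, 0.0, 0.001, 0.0]
[-0.4, -35.7, -9.8, 0.0, 0.001, 0.0]
[-0.4, -35.7, -9.8, 0.0, 0.001, 0.0]
```

View pics/s3.png

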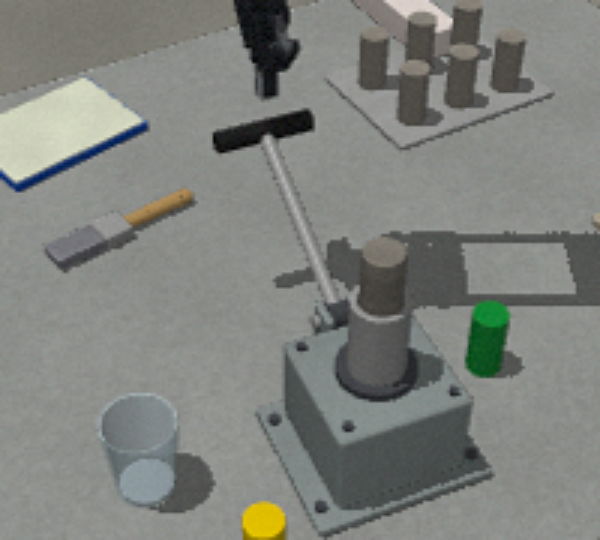

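The specimen now stands about 58 mm out of the mould, with its top at crop (384,248), z≈267. The lever is up again at crop (262,128). I open the fingers and go above it.

Request:
{"method": "apply_moves", "body": {
  "rows": [
    [0,-30,-30,0,0,0],
    [0,-40,-30,0,0,0],
    [0,-45,-19,0,0,0],
    [0,-45,0,0,0,0],
    [0,-45,0,0,0,0]
  ],
  "fingers": 85
}}

```text
time: 11.52
tool_pos: [526.8, -21.2, 332.2]
tcp_rot: [-180.0, 0.1, -7.4]
ft_force: [-0.2, 0.2, -0.1]
finger_gap: 84.8
grip_force: 0.0
```

Request:
{"method": "apply_moves", "body": {
  "rows": [
    [0,-40,0,0,0,0],
    [1,-27,0,0,0,0],
    [0,-10,0,0,0,0],
    [0,0,0,0,0,0],
    [0,0,0,0,0,0]
  ]
}}

```text
time: 12.15
tool_pos: [537.8, 52.7, 332.9]
tcp_rot: [180.0, 0.0, -7.4]
ft_force: [-0.9, 0.3, -0.0]
finger_gap: 85.3
grip_force: 0.0
```

```bash
python3 - <<'E'
from h import *
import cv2
s=sense()
p,d=eyes.snapshot('wrist');cv2.imwrite('pics/w2.png',p[:,:,::-1])
k=eyes.get_calibration('wrist');v,u=np.nonzero(d>0)
q=cv2.undistortPoints(np.c_[u,v].astype(np.float64)[:,None],k['intrinsics'],np.array(k['D']))[:,0]
z=d[v,u];M=np.array(k['mount']); T=np.c_[q*z[:,None],z]@M[:3,:3].T+M[:3,3]
X=R.from_euler('xyz',s['tcp_rot'],degrees=True).apply(T)+s['tool_pos']
m=(np.hypot(*(X[:,:2]-RIM[:2]).T)<45)&(X[:,2]>258)&(X[:,2]<280)
print(m.sum(),np.median(X[m],0),(np.percentile(X[m],2,axis=0)+np.percentile(X[m],98,axis=0))/2,np.ptp(X[m],axis=0))
for n in ['specimen','mould_rim']: print(n,[(np.round(r['xyz']).tolist(),round(r['confidence'],2)) for r in models.place_of(n,'wrist')][:3])
rows([(536,54.5,226,YAW,5)])
E
```

```text
2305 [540.87861888  55.16412106 265.78811378] [540.26693501  55.28696884 263.98939388] [39.29499236 39.1697417   9.66274374]
specimen [([368.0, 22.0, 0.0], 0.97), ([703.0, 131.0, -0.0], 0.87), ([537.0, 58.0, 185.0], 0.86)]
mould_rim []
t 12.3 [537.9  52.8 333.3] [180.   -0.   -7.4] F [ 0.  -1.   0.6] gap 84.7
[-0.4, -0.3, 21.5, 0.0, 0.0, 0.0]
[-0.4, -0.3, 21.5, 0.0, 0.0, 0.0]
[-0.4, -0.3, 21.5, 0.0, 0.0, 0.0]
[-0.4, -0.3, 21.5, 0.0, 0.0, 0.0]
[-0.4, -0.3, 21.5, 0.0, 0.0, 0.0]
```

View pics/w2.png

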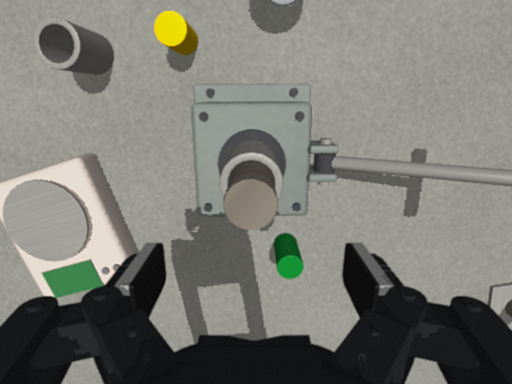

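The specimen top (250,203) lies between the open fingers, and the pan is at left (45,220). I descend, grip and lift slightly.

Request:
{"method": "apply_moves", "body": {
  "rows": [
    [0,-1,25,0,0,0],
    [0,-1,30,0,0,0],
    [0.5,0,30,0,0,0],
    [0,0,18,0,0,0],
    [0,0,8,0,0,0]
  ]
}}

```text
time: 12.92
tool_pos: [538.2, 55.4, 221.4]
tcp_rot: [180.0, 0.1, -7.4]
ft_force: [-0.6, 0.6, -0.4]
finger_gap: 84.9
grip_force: 0.0
```

Request:
{"method": "apply_moves", "body": {
  "rows": [
    [0,0,0,0,0,0],
    [0,0,0,0,0,0],
    [0,0,0,0,0,0],
    [0,0,0,0,0,0],
    [0,0,0,0,0,0]
  ],
  "fingers": 30,
  "grip_force": 40
}}

```text
time: 13.55
tool_pos: [539.3, 55.7, 223.7]
tcp_rot: [-180.0, -0.1, -7.3]
ft_force: [-0.7, -1.4, 5.3]
finger_gap: 39.0
grip_force: 40.2
```

```bash
python3 - <<'E'
from h import *
rows([]); s=sense(); print(s['grip_force'],s['wrist_torque'])
E
```

```text
t 13.55 [539.3  55.7 223.7] [-1.8e+02 -1.0e-01 -7.3e+00] F [-0.7 -1.4  5.3] gap 39.0
40.21111249923706 [-0.06185458  0.1151077   0.00745122]
```

Request:
{"method": "apply_moves", "body": {
  "rows": [
    [0,0,-4,0,0,0],
    [0,0,-8,0,0,0],
    [0,0,-14,0,0,0],
    [0,0,-18,0,0,0],
    [0,0,-18,0,0,0]
  ]
}}

```text
time: 14.18
tool_pos: [538.8, 55.7, 286.2]
tcp_rot: [-180.0, -0.1, -7.3]
ft_force: [-0.6, 0.2, -2.5]
finger_gap: 39.1
grip_force: 40.5
```

```bash
python3 - <<'E'
from h import *
p,d=eyes.snapshot('scene')
for n in ['specimen','pan']: print(n,[(np.round(r['xyz']).tolist(),round(r['confidence'],2)) for r in models.place_of(n,'scene')][:3])
rows([(478,373,240,YAW,10)])
E
```

```text
specimen [([703.0, 136.0, -3.0], 0.86), ([525.0, -35.0, 108.0], 0.59), ([367.0, 26.0, 1.0], 0.56)]
pan [([480.0, 373.0, 66.0], 0.94)]
t 14.32 [539.5  55.7 286.4] [-180.    -0.2   -7.3] F [-0.9  0.3 -2.4] gap 38.9
[-10.2, -30.7, 4.6, 0.0, 0.0, 0.0]
[-10.2, -30.7, 4.6, 0.0, 0.0, 0.0]
[-10.2, -30.7, 4.6, 0.0, 0.0, 0.0]
[-10.2, -30.7, 4.6, 0.0, 0.0, 0.0]
[-10.2, -30.7, 4.6, 0.0, 0.0, 0.0]
[-10.2, -30.7, 4.6, 0.0, 0.0, 0.0]
[-10.2, -30.7, 4.6, 0.0, 0.0, 0.0]
[-10.1, -30.7, 4.6, 0.0, 0.0, 0.0]
[-10.1, -30.7, 4.6, 0.0, 0.0, 0.0]
[-10.1, -30.7, 4.6, 0.0, 0.0, 0.0]
```

Weight is held (Fz −2.4 N). I carry it level and then descend over the pan.

Request:
{"method": "apply_moves", "body": {
  "rows": [
    [-6,-18,0,0,0,0],
    [-11,-33,0,0,0,0],
    [-12,-36,0,0,0,0],
    [-12,-36,0,0,0,0],
    [-12,-36,0,0,0,0]
  ]
}}

```text
time: 14.95
tool_pos: [505.0, 222.2, 283.2]
tcp_rot: [180.0, 0.1, -7.3]
ft_force: [0.2, -0.3, -2.1]
finger_gap: 39.2
grip_force: 40.6
```

Request:
{"method": "apply_moves", "body": {
  "rows": [
    [-12,-36,5,0,0,0],
    [-12,-36,15,0,0,0],
    [-12,-36,20,0,0,0],
    [-8,-25,20,0,0,0],
    [-5,-15,15,0,0,0]
  ]
}}

```text
time: 15.58
tool_pos: [474.8, 374.7, 207.1]
tcp_rot: [179.9, 0.1, -7.2]
ft_force: [-0.2, 0.4, -3.2]
finger_gap: 39.3
grip_force: 40.7
```

```bash
python3 - <<'E'
from h import *
import cv2
p,d=eyes.snapshot('scene')
cv2.imwrite('pics/s4.png',cv2.resize(p[150:350,280:470,::-1],None,fx=3,fy=3))
K=eyes.get_calibration('scene')
for n in ['specimen','pan']: print(n,[(np.round(r['xyz']).tolist(),round(r['confidence'],2)) for r in models.place_of(n,'scene')][:3])
rows([(479,373,115,YAW,5)])
E
```

```text
specimen [([474.0, 376.0, 170.0], 0.97), ([698.0, 133.0, 0.0], 0.94), ([371.0, 23.0, 3.0], 0.84)]
pan [([479.0, 376.0, 68.0], 0.98)]
t 15.72 [475.5 373.2 207.8] [ 1.799e+02  1.000e-01 -7.300e+00] F [ 0.2 -0.4 -3.3] gap 39.3
[0.7, -0.1, 18.6, 0.0, 0.0, 0.0]
[0.7, -0.1, 18.6, 0.0, 0.0, 0.0]
[0.7, -0.1, 18.6, 0.0, 0.0, 0.0]
[0.7, -0.1, 18.6, 0.0, 0.0, 0.0]
[0.7, -0.1, 18.6, 0.0, 0.0, 0.0]
```

View pics/s4.png

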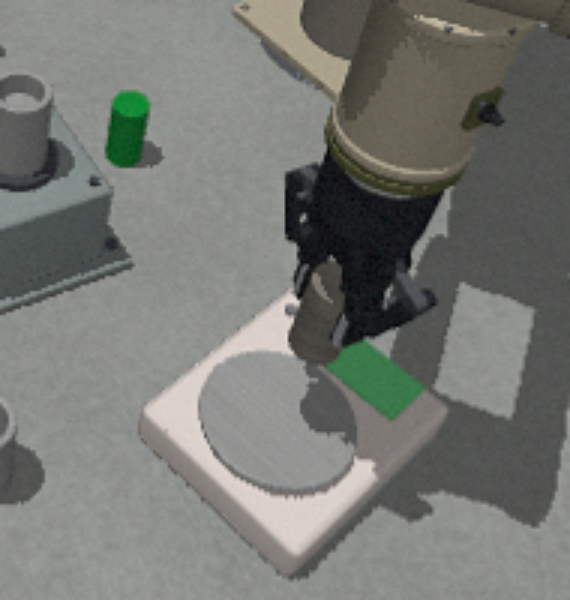

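The specimen (crop 318,310) hangs upright above the pan (crop 278,420), and the mould is empty. I lower it, then creep.

Request:
{"method": "apply_moves", "body": {
  "rows": [
    [1,0,20,0,0,0],
    [1,0,30,0,0,0],
    [1,0,28,0,0,0],
    [0,0,12,0,0,0],
    [0,0,5,0,0,0]
  ]
}}

```text
time: 16.35
tool_pos: [479.8, 372.2, 113.8]
tcp_rot: [180.0, 0.0, -7.4]
ft_force: [-0.3, 0.5, -2.2]
finger_gap: 39.1
grip_force: 40.8
```

Request:
{"method": "apply_moves", "body": {
  "rows": [
    [0,0,1,0,0,0],
    [0,0,1,0,0,0],
    [0,0,1,0,0,0],
    [0,0,1,0,0,0],
    [0,0,0,0,0,0]
  ]
}}

```text
time: 16.98
tool_pos: [479.6, 372.9, 110.3]
tcp_rot: [180.0, 0.0, -7.3]
ft_force: [0.1, -0.2, -2.9]
finger_gap: 39.2
grip_force: 40.8
```

Request:
{"method": "apply_moves", "body": {
  "rows": [
    [0,0,1,0,0,0],
    [0,0,1,0,0,0],
    [0,0,1,0,0,0],
    [0,0,1,0,0,0],
    [0,0,0,0,0,0]
  ]
}}

```text
time: 17.6
tool_pos: [479.6, 372.8, 106.1]
tcp_rot: [180.0, 0.0, -7.3]
ft_force: [0.0, -0.2, -1.9]
finger_gap: 38.9
grip_force: 40.8
```

Request:
{"method": "apply_moves", "body": {
  "rows": [
    [0,0,0.5,0,0,0],
    [0,0,0.5,0,0,0],
    [0,0,0.5,0,0,0],
    [0,0,0.5,0,0,0],
    [0,0,0,0,0,0]
  ]
}}

```text
time: 18.23
tool_pos: [479.6, 372.8, 104.2]
tcp_rot: [180.0, 0.0, -7.3]
ft_force: [0.8, 1.2, -1.5]
finger_gap: 39.3
grip_force: 40.8
```

Request:
{"method": "apply_moves", "body": {
  "rows": [
    [0,0,0.4,0,0,0],
    [0,0,0.4,0,0,0],
    [0,0,0.4,0,0,0],
    [0,0,0.4,0,0,0],
    [0,0,0,0,0,0]
  ]
}}

```text
time: 18.85
tool_pos: [479.7, 372.9, 102.8]
tcp_rot: [-180.0, -0.0, -7.3]
ft_force: [-0.8, -0.6, -0.9]
finger_gap: 39.0
grip_force: 40.9
```

Request:
{"method": "apply_moves", "body": {
  "rows": [
    [0,0,0.3,0,0,0],
    [0,0,0.3,0,0,0],
    [0,0,0.3,0,0,0],
    [0,0,0.2,0,0,0],
    [0,0,0,0,0,0]
  ]
}}

```text
time: 19.48
tool_pos: [479.8, 372.9, 102.8]
tcp_rot: [-180.0, -0.0, -7.3]
ft_force: [-3.7, -2.8, 8.7]
finger_gap: 39.1
grip_force: 41.7
```

Contact made, Fz +8.7 N. I ease off slightly and open.

Request:
{"method": "apply_moves", "body": {
  "rows": [
    [0,0,-0.3,0,0,0],
    [0,0,-0.3,0,0,0],
    [0,0,0,0,0,0],
    [0,0,0,0,0,0],
    [0,0,0,0,0,0]
  ]
}}

```text
time: 20.1
tool_pos: [479.8, 372.9, 102.8]
tcp_rot: [-180.0, -0.0, -7.3]
ft_force: [-2.6, -3.2, 5.8]
finger_gap: 39.2
grip_force: 41.6
```

Request:
{"method": "apply_moves", "body": {
  "rows": [
    [0,0,0,0,0,0],
    [0,0,0,0,0,0],
    [0,0,0,0,0,0],
    [0,0,0,0,0,0],
    [0,0,0,0,0,0]
  ],
  "fingers": 85
}}

```text
time: 20.72
tool_pos: [479.7, 372.9, 102.2]
tcp_rot: [180.0, 0.0, -7.3]
ft_force: [-0.4, -0.3, -0.7]
finger_gap: 84.8
grip_force: 0.0
```

Request:
{"method": "apply_moves", "body": {
  "rows": [
    [0,0,-5,0,0,0],
    [0,0,-15,0,0,0],
    [0,0,-30,0,0,0],
    [0,0,-45,0,0,0],
    [0,0,-45,0,0,0]
  ]
}}

```text
time: 21.35
tool_pos: [479.6, 372.9, 244.8]
tcp_rot: [-180.0, -0.0, -7.3]
ft_force: [0.2, 0.6, 0.3]
finger_gap: 85.1
grip_force: 0.0
```

```bash
python3 - <<'E'
from h import *
import cv2
p,d=eyes.snapshot('scene')
cv2.imwrite('pics/s5.png',p[50:340,130:450,::-1].repeat(2,0).repeat(2,1))
for n in ['specimen','pan','lever_grip','beaker','spare_mould','brush']: print(n,[(np.round(r['xyz']).tolist(),round(r['confidence'],2)) for r in models.place_of(n,'scene')][:3])
rows([])
E
```

```text
specimen [([701.0, 133.0, -2.0], 0.93), ([482.0, 373.0, 68.0], 0.81), ([370.0, 25.0, 3.0], 0.62)]
pan [([478.0, 375.0, 64.0], 0.98), ([500.0, -227.0, 207.0], 0.51), ([758.0, -22.0, 1.0], 0.24)]
lever_grip [([502.0, -226.0, 206.0], 0.87)]
beaker [([754.0, -18.0, -2.0], 0.87)]
spare_mould [([706.0, 266.0, -1.0], 0.92)]
brush [([622.0, -384.0, -3.0], 0.62)]
t 21.7 [479.  372.4 240.9] [ 1.799e+02  1.000e-01 -7.300e+00] F [ 0.3  0.7 -1.1] gap 85.2
```

View pics/s5.png

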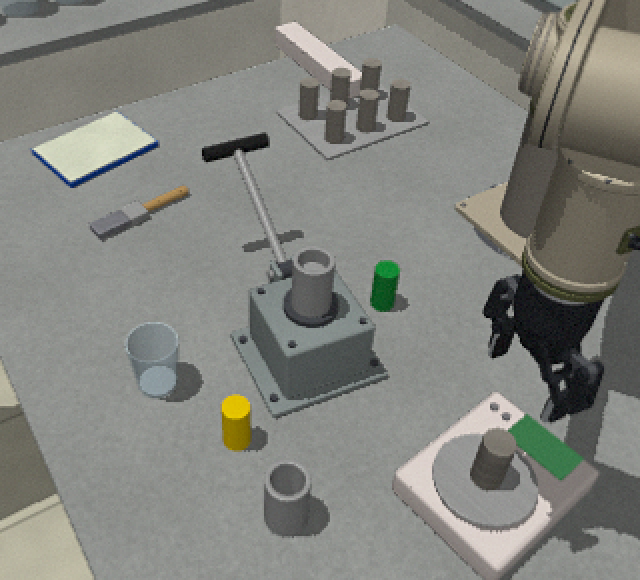

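The specimen stands upright in the middle of the pan (492,460), the lever is up (237,147), and the rest is undisturbed.

```bash
python3 -c "
from bench import job
print(job.hand_in())"
```

```text
the job is handed in; nothing more can be done
None
```

The job is handed in at about 22 s: four lever strokes raised the cylinder about 58 mm out of the mould, and it now stands upright in the middle of the pan, with the lever up and the beaker, spare mould and brush where they were.

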